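Re-sort the hub parts and clamp the hub in its fixture

ROBOT

A 6-joint arm with a two-finger parallel gripper is mounted at the origin on the work surface. World frame = base frame: x ahead of the robot, y to its left, z up, the work surface at z = 0. Lengths are in m, angles in rad, forces in N, time in s.
With the tool pointing down it reaches from about 0.225 to 0.875 m from the base axis. Payload 3.4 kg.
Tool frame: the origin (TCP) lies midway between the tips of the shut fingers; the grasp point (between the pads) lies 19 mm behind it; z points along the fingers, y is the line along which they close (so a half turn about z gives the same grasp; the last joint's range is limited). The gripper opens to 85 mm and grips with 20 to 120 N. Pads are 22 mm wide; open, the fingers measure 114 mm over their backs; the gripper's body (76 mm by 85 mm) begins 54 mm behind the grasp point. The pads swing forward as they close: fully open they stand 13 mm farther back than shut.
Start: joints at [-1.285, 0.276, 1.505, -0, 1.361, -0.121], TCP at [0.228, -0.528, 0.231] pointing down, gripper open.
Joint ranges: [-2.89, 2.89], [-0.75, 2.08], [0.22, 2.7], [-1.18, 4.32], [0.11, 2.71], [-2.7, 2.7]. Speed limits (rad/s): [2.57, 2.57, 3.14, 3.14, 3.14, 3.14].

INTERFACE

Orientations are given as a unit quaternion [w, x, y, z].
In Python, from cell import bot gives the robot as it stands.
- The arm moves only by the shell command python3 drive.py FILE [FORCE], which reads ROWS from the file FILE. ROWS is a JSON list of rows, 1 to 8 of them, each an object with the fields trans (a list: dx, dy, dz in shares of the most that a row can go, 1 being 50 mm), turn (a turn about the tool's z in fractions of the full range, 1 being pi rad), jaw (the opening from 0.0 (shut) to 1.0 (fully open)); a field left out counts as zero (the opening has to be given); each row shifts and turns the commanded pose from where the row before left it, along the tool's axes as they then stand; what a row does not reach is not made up. A row lasts 1/10 s, in which the tool goes at most 0.05 m and 0.15 rad, less where a joint would pass 70% of its speed; a pose out of reach is approached as far as the arm can. The fingers move at their own pace and stop on an object; FORCE is the grip in N (left out, the last holds). Time passes only in rows, so rows that do not move let the fingers close. It prints the time, the measured TCP pose, the force, the opening and the grip force at its end. No shift or turn number may pass 1 either way. Input that does not fit is refused with a message, and nothing moves.
- bot.state(): the state, without advancing time (a new reading comes with each control period).
- bot.grab_frame(name): name is "scene" or "top" or "wrist"; returns the picture (480x640x3 uint8, red, green, blue); there is no depth.
- bot.camera_info(name): a dict with "K" (3x3 intrinsics, pixels), "pose" (4x4, takes a point from camera to world coordinates); the wrist camera has in their place "T_tool_cam" (4x4, takes a point from camera to tool coordinates, whose origin is the TCP and whose axes are the flange's). Camera axes: x right, y up, looking along -z (the intrinsics and any distortion apply to the point x, -y, -z); pixel columns grow to the right and rows downward; lengths in m; the calibration is good to about 2 mm. A picture is of the moment at which its call begins: read the wrist's pose just before it. camera_info takes no time and is no camera call.
- bot.sign_off(): hands the job in; it is judged then, once.
The state is a dict: "t": time; "q": joint angles; "joint_velocities": joint speeds; "tau": joint torques, N m; "tool_pos": TCP position; "tool_rot": TCP orientation; "wrist_force": force on the tool from outside, world axes, zero at the start; "wrist_torque": the same for the moment, N m; "opening": opening from 0.0 (shut) to 1.0 (fully open); "finger_force": force on a finger pad.
Only numpy, scipy, OpenCV 4.12 (cv2) and the standard library are available. Lean on these libraries where they do the work, as an engineer would, in place of code of your own. Each camera call takes 0.05 s, during which the arm holds its last target. There are 200 camera calls.

TASK

The three bicycle parts each stand in the wrong place. Move them so that the hub shell stands in the nest of the clamping fixture, the freehub body in the round steel dish and the bottom-bracket cartridge in the square tray, all upright; since every place is occupied, park one part, released, on the black rubber mat on the way. The hold-down arm of the fixture may be down, up or between: swing it out of the way as needed, and finish with it fully down on the hub, without knocking anything over or disturbing the wrench and the oil bottle.

Things in the scene. Friction and masses are not known exactly. Their poses are not given: they have to be found in the camera images.
- hub: hub shell: bright aluminium spool, upright, 78 mm tall: foot dia. 44 (0-8 mm up), lower flange dia. 56 (8-13), waist dia. 34, upper flange dia. 52 (40-45), above it a plain barrel dia. 30 (45-78) to grip. About 0.2 kg. Origin: centre of the underside, z up its axis. Starts in the square tray; belongs in the fixture's nest.
- freehub: freehub: dark steel cylinder dia. 36 mm with bright splines, 50 mm tall, upright, about 0.16 kg. Origin: centre of the underside, z up its axis. Starts in the fixture's nest; belongs in the round dish.
- cartridge: bottom-bracket cartridge: black upright cylinder dia. 40 mm, 50 mm tall, with a collar dia. 46 at its foot (0-8 mm) and a bright spindle dia. 16 standing 22 mm out of its top (72 mm in all), about 0.26 kg. Origin: centre of the underside, z up its axis. Starts in the round dish; belongs in the square tray.
- fixture: fixed clamping fixture: plate 225 x 96 mm with a round nest: floor at z 12 mm, 76 mm inside, dark rim 5 mm thick, 6 mm high. Origin: under the nest's centre at bench level, z up. Red cheeks (x 67-103, y +-18, to z 118 mm) carry the hold-down arm, a bar 20 wide, 12 thick, hinged along y at x 85, z 106 mm. At its end, 145 mm from the hinge, a red cross grip dia. 18, 34 mm long along y.
- clamp (a joint): hold-down arm, rad: 0 = level, its pad on the top of a hub in the nest, its grip at fixture x -60, z 106 mm; grows as the grip lifts; 1.57 = straight up; stops -0.08 and 1.8. Starts at 0 to 1.6. Stiff hinge (2-3 N at the grip), stays where left. The grip can be pinched from above by its two ends and led along its arc. From about 1.4 the nest is free from above.
- dish: round steel dish, fixed: 72 mm outer and 64 mm inner diameter, flat inner floor 4 mm above the bench, rim 14 mm high. Origin: centre of its underside.
- tray: square pale wooden tray, fixed: 78 mm outside and 70 mm inside, flat inner floor 4 mm above the bench, rim 14 mm high. Origin: centre of its underside; x and y along its sides.
- mat: black rubber mat, fixed, empty at the start: 130 (x) by 100 (y) by 3 mm. Origin: centre of its underside. The free spot for parking a part.
- wrench: steel spanner 180 mm long lying on the bench beyond the work; bystander, not to be disturbed. Origin: on its underside, lengthwise along x.
- oil_bottle: white plastic bottle with red cap, 56 mm in diameter, 140 mm tall, beyond the work; bystander, not to be disturbed. Origin: centre of the underside.

How it is judged:
On the way:
1. one of the three parts stands released on the rubber mat (((x of hub in the frame of mat between -0.065 and 0.065 m and y of hub in the frame of mat between -0.05 and 0.05 m and z of hub in the frame of mat below 0.007 m and angle between hub's own z axis and vertical below 0.12 rad and linear speed of hub below 0.02 m/s and contact force between hub and the fingers below 0.1 N) or (x of freehub in the frame of mat between -0.065 and 0.065 m and y of freehub in the frame of mat between -0.05 and 0.05 m and z of freehub in the frame of mat below 0.007 m and angle between freehub's own z axis and vertical below 0.12 rad and linear speed of freehub below 0.02 m/s and contact force between freehub and the fingers below 0.1 N) or (x of cartridge in the frame of mat between -0.065 and 0.065 m and y of cartridge in the frame of mat between -0.05 and 0.05 m and z of cartridge in the frame of mat below 0.007 m and angle between cartridge's own z axis and vertical below 0.12 rad and linear speed of cartridge below 0.02 m/s and contact force between cartridge and the fingers below 0.1 N))), for 0.2 s.
At the end, for the whole second after the job is handed in: Hub upright in the fixture nest (within 12 mm of centre), freehub in the round dish (16 mm), cartridge in the square tray (19 mm), each within 4 mm of floor height, tilt under 0.12 rad, released, at rest; hold-down arm down on the hub (joint below 0.06 rad) (horizontal distance between hub and fixture below 0.012 m and z of hub in the frame of fixture between 0.0079 and 0.016 m and angle between each of hub, freehub, cartridge's own z axis and vertical below 0.12 rad and linear speed of each of hub, freehub, cartridge below 0.02 m/s and contact force between each of hub, freehub, cartridge and the fingers below 0.1 N and horizontal distance between freehub and dish below 0.016 m and z of freehub in the frame of dish between -0.0001 and 0.008 m and horizontal distance between cartridge and tray below 0.019 m and z of cartridge in the frame of tray between -0.0001 and 0.008 m and value of joint clamp below 0.06 rad); the robot touches nothing.
It fails at once if one of the three parts is tipped over (angle between any of hub, freehub, cartridge's own z axis and vertical above 0.6 rad).
It fails at once if the wrench or the oil bottle is moved by more than 25 mm (distance of any of wrench, oil_bottle from where it was at the start of the episode above 0.025 m).
It also fails if it takes over 144 s, if anything falls off the work surface, if the arm or the gripper's body presses on something with over 40 N, if the wrist force passes 120 N, or if a joint passes its speed limit or range.

## Working session

There is one attempt and no reset: what is moved stays moved. The work goes in short steps, Python scripts to look and compute and a shell command to move; the robot and the scene stay as the last step left them, time stands still between calls to the robot, and variables do not carry over. Pictures are saved under pics/ and viewed, at most 14 in all, crops included, and the job is handed in when it is done.

```bash
ls; mkdir -p pics; python3 - <<'E'
from cell import bot
import cv2,numpy as np
np.set_printoptions(precision=4,suppress=True)
for n in("top","scene"):
    cv2.imwrite(f"pics/{n}0.png",cv2.cvtColor(bot.grab_frame(n),cv2.COLOR_RGB2BGR))
for n in("top","scene","wrist"):
    print(n,bot.camera_info(n))
print(bot.state())
E
```

```text
cell.py
drive.py
pics
top {'K': array([[483.9617,   0.    , 322.3754],
       [  0.    , 483.9617, 240.3691],
       [  0.    ,   0.    ,   1.    ]]), 'pose': array([[-0.0166,  0.9918, -0.1269,  0.4945],
       [-0.9998, -0.0181, -0.0105, -0.0018],
       [-0.0127,  0.1267,  0.9919,  0.8795],
       [ 0.    ,  0.    ,  0.    ,  1.    ]])}
scene {'K': array([[579.5189,   0.    , 318.7964],
       [  0.    , 579.5189, 242.6367],
       [  0.    ,   0.    ,   1.    ]]), 'pose': array([[ 0.8188, -0.4602,  0.3432,  1.0263],
       [ 0.5739,  0.6724, -0.4675, -0.5688],
       [-0.0156,  0.5798,  0.8146,  1.0736],
       [ 0.    ,  0.    ,  0.    ,  1.    ]])}
wrist {'K': array([[380.1419,   0.    , 321.7914],
       [  0.    , 380.1419, 238.4649],
       [  0.    ,   0.    ,   1.    ]]), 'T_tool_cam': array([[ 0.0002,  0.9478,  0.3187,  0.0816],
       [ 1.    , -0.0004,  0.0006, -0.0006],
       [ 0.0007,  0.3187, -0.9478, -0.1422],
       [ 0.    ,  0.    ,  0.    ,  1.    ]])}
{'t': 0.1, 'q': array([-1.285 ,  0.2765,  1.506 , -0.    ,  1.3607, -0.121 ]), 'joint_velocities': array([ 0.0014, -0.0015, -0.0022, -0.0004, -0.0002,  0.0009]), 'tau': array([  0.0021, -41.7695, -24.6402,   0.    ,   0.0058,  -0.    ]), 'tool_pos': array([ 0.2274, -0.5276,  0.2305]), 'tool_rot': array([-0.0008,  0.9794,  0.202 , -0.0001]), 'wrist_force': array([-0.2055,  0.6999,  0.2161]), 'wrist_torque': array([-0.0044,  0.0088,  0.0372]), 'finger_force': 0.0, 'opening': 1.0039551489464758}
```

View pics/top0.png

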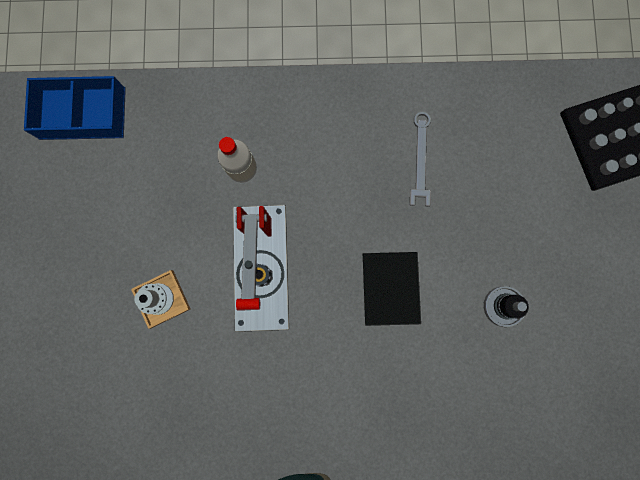

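View pics/scene0.png

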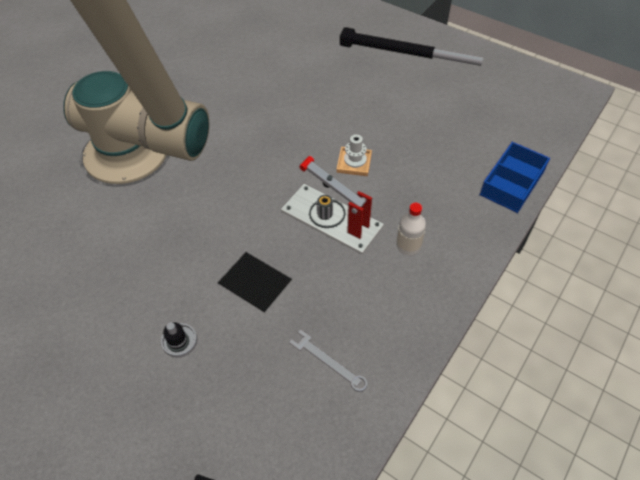

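The top view shows the tray with the hub at (160,299), and the fixture with the freehub at (261,274). The grip is at (248,304), the mat at (391,288), and the dish with the cartridge at (506,307). The scene view shows the hold-down arm partly raised, with the grip at (307,164).

```bash
cat > h.py <<'E'
from cell import bot
import numpy as np, cv2
from scipy.spatial.transform import Rotation as R
np.set_printoptions(precision=4,suppress=True)
def T_tool(s=None):
    s=s or bot.state(); q=s['tool_rot']; T=np.eye(4)
    T[:3,:3]=R.from_quat([q[1],q[2],q[3],q[0]]).as_matrix(); T[:3,3]=s['tool_pos']; return T
def ray(name,uv,pose=None):
    c=bot.camera_info(name); P=c['pose'] if pose is None else pose
    d=np.linalg.inv(c['K'])@[uv[0],uv[1],1.]; d=P[:3,:3]@[d[0],-d[1],-d[2]]
    return P[:3,3],d/np.linalg.norm(d)
def onz(name,uv,z,pose=None):
    o,d=ray(name,uv,pose); return o+d*(z-o[2])/d[2]
def tri(rs):
    A=sum(np.eye(3)-np.outer(d,d) for o,d in rs); b=sum((np.eye(3)-np.outer(d,d))@o for o,d in rs)
    p=np.linalg.solve(A,b); return p,max(np.linalg.norm(np.cross(p-o,d)) for o,d in rs)
def snap(f):
    "wrist picture; saves png and camera pose"
    T=T_tool()@bot.camera_info('wrist')['T_tool_cam']; im=bot.grab_frame('wrist')
    cv2.imwrite(f'pics/{f}.png',cv2.cvtColor(im,cv2.COLOR_RGB2BGR)); np.save(f'pics/{f}.npy',T); return T
def goto(x,y,z=None,yaw=None):
    "shift needed in tool axes (for a move without turn), plus tool-y heading"
    T=T_tool(); p=np.array([x,y,T[2,3] if z is None else z]); 
    print('tool pos',T[:3,3],'tool y heading deg',np.degrees(np.arctan2(T[1,1],T[0,1])),'shift',T[:3,:3].T@(p-T[:3,3]))
E
python3 - <<'E'
from h import *
for n,a,b in [('freehub top',(263,271),(325,201)),('hub top',(145,298),(356,140)),('spindle',(521,308),(171,326)),('grip',(248,304),(307,164)),('bottle cap',(228,145),(416,209)),('dish',(505,307),(179,340))]:
    print(n,*tri([ray('top',a),ray('scene',b)]))
fx=np.array([onz('top',p,.008) for p in [(234,206),(285,206),(288,329),(236,330)]]);print('plate',fx)
m=np.array([onz('top',p,.003) for p in [(363,253),(417,252),(420,324),(366,325)]]);print('mat',m.mean(0),m)
t=np.array([onz('top',p,.014) for p in [(172,271),(188,304),(150,327),(132,291)]]);print('tray',t.mean(0),t)
print('dish',onz('top',(505.5,307),.014), 'nest',onz('top',(260.5,274),.018))
E
```

```text
freehub top [0.5488 0.1078 0.0703] 0.0009917307319373414
hub top [0.5065 0.3015 0.0781] 0.00025495703317680076
spindle [ 0.4805 -0.3176  0.0709] 0.0010672436357105377
grip [0.4941 0.1197 0.1472] 0.0005307460988806799
bottle cap [0.7468 0.1548 0.1326] 0.0003210039162134632
dish [ 0.4812 -0.3151  0.0061] 0.0005963525037296438
plate [[0.6725 0.1687 0.008 ]
 [0.6707 0.0749 0.008 ]
 [0.4484 0.0711 0.008 ]
 [0.4481 0.1636 0.008 ]]
mat [ 0.5176 -0.1154  0.003 ] [[ 0.5821 -0.066   0.003 ]
 [ 0.5822 -0.164   0.003 ]
 [ 0.4532 -0.164   0.003 ]
 [ 0.453  -0.0678  0.003 ]]
tray [0.5066 0.2978 0.014 ] [[0.5547 0.2783 0.014 ]
 [0.4954 0.2484 0.014 ]
 [0.4561 0.3151 0.014 ]
 [0.5201 0.3493 0.014 ]]
dish [ 0.4808 -0.3136  0.014 ] nest [0.5463 0.1186 0.018 ]
```

The rows are not in the units I measure in: shifts go in shares of 50 mm and turns go in shares of pi rad. I convert before sending: 0.045 m is 0.9, -0.0138 m is -0.276.

```bash
echo '[{"trans": [0.9,-0.276,0],"jaw": 1},{"trans": [0.9,-0.276,0],"jaw": 1},{"trans": [0.9,-0.276,0],"jaw": 1},{"trans": [0.9,-0.276,0],"jaw": 1},{"trans": [0.9,-0.276,0],"jaw": 1},{"trans": [0.9,-0.276,0],"jaw": 1},{"trans": [0.9,-0.276,0],"jaw": 1},{"jaw": 1}]' > rows.txt && python3 drive.py rows.txt 40; python3 - <<'E'
from h import *
snap('w1'); goto(.4808,-.316)
E
```

```text
t: 0.9
tool_pos: [0.4824, -0.3104, 0.2308]
tool_rot: [-0.001, 0.979, 0.205, 0.001]
wrist_force: [-1.6, -0.4, 0.1]
opening: 1.002
finger_force: 0.0
tool pos [ 0.4802 -0.3125  0.2307] tool y heading deg -66.4147731067041 shift [-0.0008  0.0034 -0.    ]
```

View pics/w1.png

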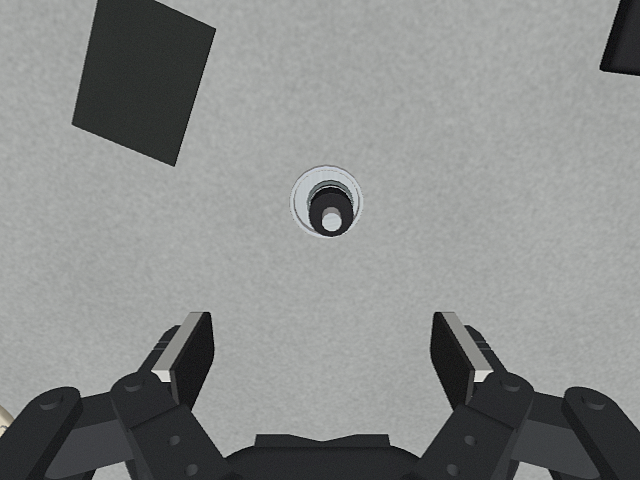

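The wrist view shows the spindle top at (332,220), the dish rim centred at (326,202), and two mat corners at (72,125) and (175,165).

```bash
python3 - <<'E'
from h import *
T=np.load('pics/w1.npy')
s=(332,220)
print('spindle@.076',onz('wrist',s,.076,T),'dish',onz('wrist',(326.5,202),.014,T),'cart. front edge',onz('wrist',(331,213),.054,T))
print('mat',[onz('wrist',p,.003,T) for p in [(72,125),(175,165),(216,28)]])
print(tri([ray('wrist',s,T),ray('top',(521,308)),ray('scene',(171,326))]), tri([ray('wrist',s,T),ray('top',(521,308))]))
goto(.4808,-.317,.020)
E
```

```text
spindle@.076 [ 0.4834 -0.3179  0.076 ] dish [ 0.4825 -0.3141  0.014 ] cart. front edge [ 0.4834 -0.3175  0.054 ]
mat [array([ 0.4517, -0.0675,  0.003 ]), array([ 0.4547, -0.1665,  0.003 ]), array([ 0.5826, -0.165 ,  0.003 ])]
(array([ 0.4811, -0.318 ,  0.0709]), np.float64(0.00145903776706099)) (array([ 0.4802, -0.3199,  0.0656]), np.float64(0.0008406756520801181))
tool pos [ 0.4802 -0.3125  0.2307] tool y heading deg -66.4147731067041 shift [-0.0012  0.0046  0.2107]
```

Scaled: 0.045 m is 0.9, 0.0056 m is 0.112.

```bash
echo '[{"trans": [-0.01,0.112,0.8],"jaw": 1},{"trans": [0,0,0.9],"jaw": 1},{"trans": [0,0,0.9],"jaw": 1},{"trans": [0,0,0.8],"jaw": 1},{"trans": [0,0,0.5],"jaw": 1},{"trans": [0,0,0.28],"jaw": 1},{"jaw": 1}]' > rows.txt && python3 drive.py rows.txt 40; echo '[{"jaw": 0},{"jaw": 0},{"jaw": 0},{"jaw": 0},{"jaw": 0},{"jaw": 0},{"jaw": 0}]' > rows.txt && python3 drive.py rows.txt
```

```text
t: 1.65
tool_pos: [0.4776, -0.3199, 0.0198]
tool_rot: [-0.002, 0.98, 0.201, -0.002]
wrist_force: [-0.4, -0.1, 0.3]
opening: 0.997
finger_force: 0.0
t: 2.35
tool_pos: [0.4808, -0.3206, 0.0238]
tool_rot: [0.001, 0.979, 0.202, 0.001]
wrist_force: [-2.3, 0.2, 6.6]
opening: 0.457
finger_force: 40.8
```

Scaled: -0.04 m is -0.8, -0.0345 m is -0.69.

```bash
echo '[{"trans": [0,0,-0.6],"jaw": 0},{"trans": [0,0,-0.8],"jaw": 0},{"trans": [0.46,-0.69,0],"jaw": 0},{"trans": [0.46,-0.69,0],"jaw": 0},{"trans": [0.46,-0.69,0],"jaw": 0},{"trans": [0.46,-0.69,0],"jaw": 0},{"trans": [0.46,-0.69,0],"jaw": 0},{"jaw": 0}]' > rows.txt && python3 drive.py rows.txt; python3 - <<'E'
from h import *
goto(.517,-.1155,.0228)
E
```

```text
t: 3.15
tool_pos: [0.5172, -0.1111, 0.0922]
tool_rot: [-0.001, 0.979, 0.204, -0.0]
wrist_force: [-0.6, -0.8, -2.2]
opening: 0.457
finger_force: 41.3
tool pos [ 0.5172 -0.1111  0.0922] tool y heading deg -66.4176489095626 shift [-0.002   0.0041  0.0694]
```

Scaled: 0.035 m is 0.7, 0.004 m is 0.08.

```bash
echo '[{"trans": [-0.04,0.08,0.7],"jaw": 0},{"trans": [0,0,0.4],"jaw": 0},{"trans": [0,0,0.18],"jaw": 0},{"trans": [0,0,0.06],"jaw": 0},{"trans": [0,0,0.04],"jaw": 0},{"jaw": 0},{"jaw": 0}]' > rows.txt && python3 drive.py rows.txt; 
```

```text
t: 3.85
tool_pos: [0.5181, -0.1211, 0.0241]
tool_rot: [0.001, 0.979, 0.202, 0.001]
wrist_force: [-0.3, 0.2, -1.8]
opening: 0.458
finger_force: 41.3
```

Scaled: 0.0012 m is 0.024.

```bash
echo '[{"trans": [0,0,0.024],"jaw": 0},{"jaw": 0},{"jaw": 0}]' > rows.txt && python3 drive.py rows.txt; 
```

```text
t: 4.15
tool_pos: [0.5181, -0.1209, 0.0228]
tool_rot: [0.001, 0.979, 0.202, 0.001]
wrist_force: [0.8, -0.5, 2.7]
opening: 0.459
finger_force: 41.7
```

Scaled: -0.045 m is -0.9, -0.03 m is -0.6.

```bash
echo '[{"jaw": 1},{"jaw": 1},{"jaw": 1},{"jaw": 1},{"trans": [0,0,-0.6],"jaw": 1},{"trans": [0,0,-0.9],"jaw": 1},{"trans": [0,0,-0.9],"jaw": 1},{"trans": [0,0,-0.9],"jaw": 1}]' > rows.txt && python3 drive.py rows.txt; echo '[{"trans": [0.294,-0.92,-0.2],"turn": -0.0477,"jaw": 1},{"trans": [0.424,-0.87,-0.2],"turn": -0.0477,"jaw": 1},{"trans": [0.548,-0.798,-0.2],"turn": -0.0477,"jaw": 1},{"trans": [0.66,-0.708,-0.2],"turn": -0.0477,"jaw": 1},{"trans": [0.76,-0.6,-0.2],"turn": -0.0477,"jaw": 1},{"turn": -0.0477,"jaw": 1},{"turn": -0.0477,"jaw": 1},{"turn": -0.0477,"jaw": 1}]' > rows.txt && python3 drive.py rows.txt; echo '[{"turn": -0.0477,"jaw": 1},{"turn": -0.0477,"jaw": 1},{"turn": -0.0477,"jaw": 1},{"turn": -0.0477,"jaw": 1},{"turn": -0.0477,"jaw": 1},{"turn": -0.0477,"jaw": 1},{"turn": -0.0477,"jaw": 1},{"turn": -0.0477,"jaw": 1}]' > rows.txt && python3 drive.py rows.txt; python3 - <<'E'
from h import *
goto(.494,.12)
E
```

```text
t: 4.95
tool_pos: [0.517, -0.1205, 0.1886]
tool_rot: [-0.0, 0.979, 0.202, -0.0]
wrist_force: [0.8, 0.6, 1.1]
opening: 1.001
finger_force: 0.0
t: 5.75
tool_pos: [0.4921, 0.1208, 0.2371]
tool_rot: [0.0, 0.691, 0.722, -0.0]
wrist_force: [-0.3, 0.2, -0.4]
opening: 1.001
finger_force: 0.0
t: 6.55
tool_pos: [0.4923, 0.12, 0.2369]
tool_rot: [-0.0, 0.164, 0.987, -0.0]
wrist_force: [0.5, 0.9, -0.3]
opening: 1.004
finger_force: 0.0
tool pos [0.4923 0.12   0.2369] tool y heading deg 71.1746467085708 shift [-0.0016  0.0006 -0.    ]
```

Scaled: -0.15 rad is -0.0477.

```bash
echo '[{"turn": -0.0477,"jaw": 1},{"turn": -0.0477,"jaw": 1},{"turn": -0.0153,"jaw": 1},{"jaw": 1},{"jaw": 1}]' > rows.txt && python3 drive.py rows.txt; python3 - <<'E'
from h import *
snap('w2'); goto(.494,.12)
E
```

```text
t: 7.05
tool_pos: [0.4924, 0.1199, 0.237]
tool_rot: [-0.0, -0.006, 1.0, -0.0]
wrist_force: [-0.2, 0.4, -0.8]
opening: 1.003
finger_force: 0.0
tool pos [0.4924 0.12   0.237 ] tool y heading deg 90.70235377853497 shift [-0.0016  0.     -0.    ]
```

View pics/w2.png

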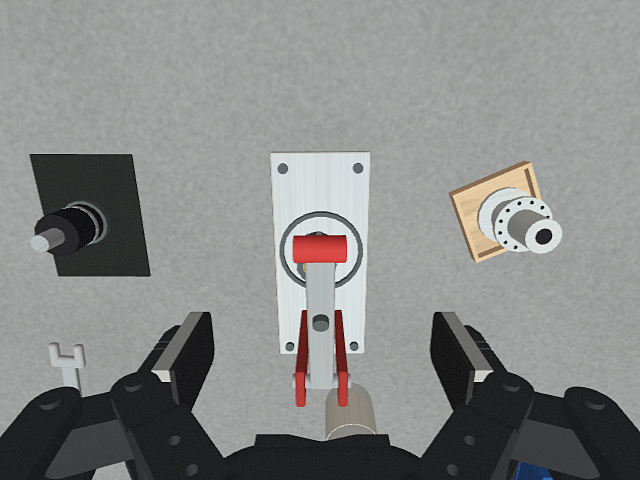

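The wrist view shows the cartridge standing on the mat. The grip is centred at (320,250), the nest rim at (321,250), the hub top at (543,236), and the tray corners at (450,193), (530,162) and (475,262).

```bash
python3 - <<'E'
from h import *
T=np.load('pics/w2.npy'); W=lambda p,z:onz('wrist',p,z,T)
print('grip',tri([ray('wrist',(320,250),T),ray('top',(248,304)),ray('scene',(307,164))]),W((320,250),.147))
print('nest',W((321,250),.018),'hub',W((543,236),.082),tri([ray('wrist',(543,236),T),ray('top',(145,298)),ray('scene',(356,140))]))
print('tray',[W(p,.014) for p in[(450,193),(530,162),(475,262)]],'ctr',(W((530,162),.014)+W((475,262),.014))/2)
print('plate',[W(p,.012) for p in[(271,153),(370,152),(281,353),(364,353)]])
print('pivot ends',W((296,383),.106),W((346,383),.106))
print('mat',[W(p,.003) for p in[(30,154),(133,154),(150,276),(58,276)]],'spindle',W((40,243),.075))
E
```

```text
grip (array([0.4946, 0.1193, 0.1483]), np.float64(0.0008851702179414661)) [0.4957 0.1194 0.147 ]
nest [0.5432 0.1203 0.018 ] hub [0.5051 0.3026 0.082 ] (array([0.5063, 0.3027, 0.0782]), np.float64(0.0020010111085277146))
tray [array([0.484 , 0.2453, 0.014 ]), array([0.4532, 0.3177, 0.014 ]), array([0.5559, 0.2798, 0.014 ])] ctr [0.5046 0.2987 0.014 ]
plate [array([0.4481, 0.0718, 0.012 ]), array([0.446 , 0.1656, 0.012 ]), array([0.6701, 0.0765, 0.012 ]), array([0.669 , 0.1705, 0.012 ])]
pivot ends [0.634  0.0998 0.106 ] [0.6334 0.1432 0.106 ]
mat [array([ 0.4528, -0.1634,  0.003 ]), array([ 0.4516, -0.0634,  0.003 ]), array([ 0.5808, -0.0638,  0.003 ]), array([ 0.582, -0.163,  0.003])] spindle [ 0.5187 -0.1179  0.075 ]
```

Scaled: 0.035 m is 0.7, 0.019 m is 0.38, -0.008 rad is -0.0025.

```bash
echo '[{"trans": [-0.048,-0.01,0.6],"turn": -0.0025,"jaw": 1},{"trans": [0,0,0.7],"jaw": 1},{"trans": [0,0,0.6],"jaw": 1},{"trans": [0,0,0.38],"jaw": 1},{"jaw": 1}]' > rows.txt && python3 drive.py rows.txt 30;echo '[{"jaw": 0},{"jaw": 0},{"jaw": 0},{"jaw": 0},{"jaw": 0},{"jaw": 0},{"jaw": 0},{"jaw": 0}]' > rows.txt && python3 drive.py rows.txt
```

```text
t: 7.6
tool_pos: [0.4926, 0.1192, 0.1204]
tool_rot: [-0.003, -0.01, 1.0, -0.0]
wrist_force: [0.4, 0.0, 0.2]
opening: 0.998
finger_force: 0.0
t: 8.4
tool_pos: [0.4954, 0.1186, 0.1235]
tool_rot: [0.001, -0.011, 1.0, -0.001]
wrist_force: [1.2, -5.8, 2.4]
opening: 0.39
finger_force: 35.0
```

Scaled: -0.0203 m is -0.406, -0.0189 m is -0.378.

```bash
echo '[{"trans": [-0.156,0,-0.406],"jaw": 0},{"trans": [-0.214,0,-0.378],"jaw": 0},{"trans": [-0.268,0,-0.342],"jaw": 0},{"trans": [-0.316,0,-0.298],"jaw": 0},{"jaw": 0}]' > rows.txt && python3 drive.py rows.txt;  echo '[{"trans": [-0.358,0,-0.248],"jaw": 0},{"trans": [-0.39,0,-0.192],"jaw": 0},{"trans": [-0.414,0,-0.13],"jaw": 0},{"trans": [-0.43,0,-0.068],"jaw": 0},{"trans": [-0.434,0,-0.002],"jaw": 0},{"jaw": 0},{"jaw": 0}]' > rows.txt && python3 drive.py rows.txt
```

```text
t: 8.9
tool_pos: [0.5432, 0.1195, 0.1953]
tool_rot: [-0.0, -0.011, 1.0, -0.001]
wrist_force: [-2.1, -6.1, 3.4]
opening: 0.393
finger_force: 33.4
t: 9.6
tool_pos: [0.6443, 0.1214, 0.2259]
tool_rot: [0.0, -0.01, 1.0, -0.001]
wrist_force: [1.1, -5.9, -0.6]
opening: 0.389
finger_force: 34.6
```

Scaled: -0.035 m is -0.7, -0.01 m is -0.2.

```bash
echo '[{"jaw": 1},{"jaw": 1},{"jaw": 1},{"jaw": 1},{"trans": [0,0,-0.7],"jaw": 1},{"trans": [0,0,-0.7],"jaw": 1},{"trans": [0,0,-0.2],"jaw": 1}]' > rows.txt && python3 drive.py rows.txt ; echo '[{"trans": [0.8,0,0],"jaw": 1},{"trans": [0.7,0,0],"jaw": 1},{"trans": [0.6,0,0.4],"jaw": 1},{"trans": [0,0,0.6],"jaw": 1},{"trans": [0,0,0.6],"jaw": 1},{"jaw": 1},{"jaw": 1}]' > rows.txt && python3 drive.py rows.txt; python3 - <<'E'
from h import *
snap('w3'); goto(.545,.12)
E
```

```text
t: 10.3
tool_pos: [0.6454, 0.1232, 0.3108]
tool_rot: [0.004, -0.011, 1.0, 0.001]
wrist_force: [0.2, -0.9, 1.4]
opening: 0.998
finger_force: 0.0
t: 11.0
tool_pos: [0.5388, 0.1206, 0.2262]
tool_rot: [-0.0, -0.011, 1.0, 0.0]
wrist_force: [0.8, 0.7, 0.1]
opening: 0.998
finger_force: 0.0
tool pos [0.5397 0.1206 0.2273] tool y heading deg 91.21495878653853 shift [-0.0053 -0.0007  0.    ]
```

View pics/w3.png

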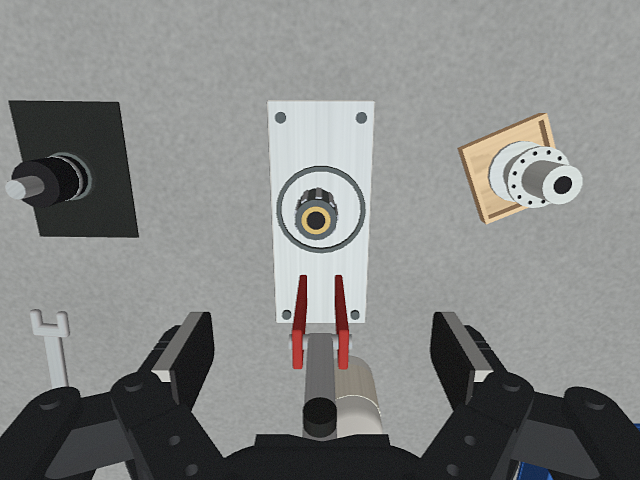

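The nest is clear and the arm is up. The freehub top is at (316,219), the nest rim is centred at (321,208), and the hub top is at (564,184).

```bash
python3 - <<'E'
from h import *
T=np.load('pics/w3.npy'); W=lambda p,z:onz('wrist',p,z,T)
rs=[ray('wrist',(316,219),T)]
for n,(u,v) in (('top',(262,272)),('scene',(325,201))):
    im=bot.grab_frame(n); hsv=cv2.cvtColor(im,cv2.COLOR_RGB2HSV)
    m=(cv2.inRange(hsv,(10,90,60),(30,255,255))); m2=np.zeros_like(m); m2[v-20:v+20,u-20:u+20]=m[v-20:v+20,u-20:u+20]
    ys,xs=np.nonzero(m2); c=((xs.min()+xs.max())/2,(ys.min()+ys.max())/2); print(n,c,len(xs),np.ptp(xs),np.ptp(ys)); rs.append(ray(n,c))
print('freehub',W((316,219),.062),tri(rs),tri(rs[1:]))
print('nest',W((321.5,208.5),.018),'hub',W((564,184),.082))
t2=np.load('pics/w2.npy'); print('hub 2 wrist views',tri([ray('wrist',(564,184),T),ray('wrist',(543,236),t2)]))
E
```

```text
top (np.float64(259.5), np.float64(274.5)) 41 11 13
scene (np.float64(324.5), np.float64(200.0)) 76 11 8
freehub [0.5418 0.1164 0.062 ] (array([0.5425, 0.1156, 0.0613]), np.float64(0.001414203434860369)) (array([0.5432, 0.1144, 0.0636]), np.float64(0.0006584665164597395))
nest [0.5436 0.121  0.018 ] hub [0.5047 0.3041 0.082 ]
hub 2 wrist views (array([0.5038, 0.3004, 0.0868]), np.float64(0.0005881307793817988))
```

Scaled: 0.045 m is 0.9, -0.005 m is -0.1.

```bash
echo '[{"trans": [-0.056,-0.1,0.8],"jaw": 1},{"trans": [0,0,0.9],"jaw": 1},{"trans": [0,0,0.9],"jaw": 1},{"trans": [0,0,0.8],"jaw": 1},{"trans": [0,0,0.4],"jaw": 1},{"trans": [0,0,0.22],"jaw": 1},{"jaw": 1}]' > rows.txt && python3 drive.py rows.txt 40;echo '[{"jaw": 0},{"jaw": 0},{"jaw": 0},{"jaw": 0},{"jaw": 0},{"jaw": 0},{"jaw": 0},{"jaw": 0}]' > rows.txt && python3 drive.py rows.txt
```

```text
t: 11.85
tool_pos: [0.5421, 0.1155, 0.0248]
tool_rot: [-0.0, -0.011, 1.0, -0.0]
wrist_force: [-0.2, -0.5, -0.4]
opening: 1.0
finger_force: 0.0
t: 12.65
tool_pos: [0.5427, 0.1155, 0.0266]
tool_rot: [0.001, -0.011, 1.0, -0.0]
wrist_force: [-1.1, -0.1, 5.5]
opening: 0.416
finger_force: 39.6
```

Scaled: -0.045 m is -0.9, -0.0429 m is -0.858.

```bash
echo '[{"trans": [0,0,-0.5],"jaw": 0},{"trans": [0,0,-0.8],"jaw": 0},{"trans": [0,0,-0.9],"jaw": 0},{"trans": [0.14,-0.858,0],"jaw": 0},{"trans": [0.14,-0.858,0],"jaw": 0},{"trans": [0.14,-0.858,0],"jaw": 0},{"trans": [0.14,-0.858,0],"jaw": 0},{"trans": [0.14,-0.858,0],"jaw": 0}]' > rows.txt && python3 drive.py rows.txt;echo '[{"trans": [0.14,-0.858,0],"jaw": 0},{"trans": [0.14,-0.858,0],"jaw": 0},{"trans": [0.14,-0.858,0],"jaw": 0},{"trans": [0.14,-0.858,0],"jaw": 0},{"trans": [0.14,-0.858,0],"jaw": 0},{"jaw": 0},{"jaw": 0}]' > rows.txt && python3 drive.py rows.txt; python3 - <<'E'
from h import *
snap('w4'); goto(.482,-.314,.0186)
E
```

```text
t: 13.45
tool_pos: [0.5105, -0.101, 0.1353]
tool_rot: [-0.0, -0.011, 1.0, 0.0]
wrist_force: [0.3, -0.6, -1.9]
opening: 0.407
finger_force: 40.7
t: 14.15
tool_pos: [0.4802, -0.3154, 0.1348]
tool_rot: [-0.0, -0.009, 1.0, 0.001]
wrist_force: [0.2, -0.2, -1.8]
opening: 0.41
finger_force: 40.9
tool pos [ 0.4803 -0.3143  0.1348] tool y heading deg 91.1577058276252 shift [-0.0019  0.      0.1162]
```

View pics/w4.png

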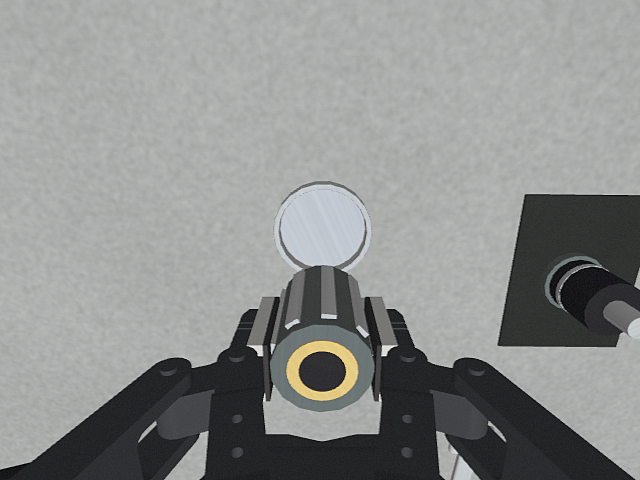

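The freehub is held upright and the dish rim is centred at (322,229). The cartridge still stands on the mat.

```bash
python3 - <<'E'
from h import *
T=np.load('pics/w4.npy')
p=onz('wrist',(322.5,228.5),.014,T);print(p); goto(p[0],p[1],.0186)
E
```

```text
[ 0.4781 -0.3142  0.014 ]
tool pos [ 0.4803 -0.3143  0.1348] tool y heading deg 91.1577058276252 shift [ 0.002  -0.0001  0.1162]
```

Scaled: 0.04 m is 0.8, 0.02 m is 0.4.

```bash
echo '[{"trans": [0,0,0.8],"jaw": 0},{"trans": [0,0,0.8],"jaw": 0},{"trans": [0,0,0.4],"jaw": 0},{"trans": [0,0,0.2],"jaw": 0},{"trans": [0,0,0.08],"jaw": 0},{"jaw": 0},{"jaw": 0}]' > rows.txt && python3 drive.py rows.txt; echo '[{"trans": [0,0,0.04],"jaw": 0},{"jaw": 0},{"jaw": 0}]' > rows.txt && python3 drive.py rows.txt
```

```text
t: 14.9
tool_pos: [0.4819, -0.3153, 0.0226]
tool_rot: [0.001, -0.011, 1.0, -0.001]
wrist_force: [0.9, -0.5, -2.0]
opening: 0.41
finger_force: 40.8
t: 15.2
tool_pos: [0.4811, -0.3151, 0.0198]
tool_rot: [0.0, -0.011, 1.0, -0.0]
wrist_force: [-0.4, 0.0, -1.3]
opening: 0.413
finger_force: 40.8
```

Scaled: 0.001 m is 0.02.

```bash
echo '[{"trans": [0,0,0.02],"jaw": 0},{"jaw": 0},{"jaw": 0}]' > rows.txt && python3 drive.py rows.txt
```

```text
t: 15.5
tool_pos: [0.4811, -0.3152, 0.0187]
tool_rot: [0.0, -0.011, 1.0, -0.0]
wrist_force: [-0.6, 0.6, 1.7]
opening: 0.408
finger_force: 41.1
```

Scaled: -0.045 m is -0.9, -0.03 m is -0.6.

```bash
echo '[{"jaw": 1},{"jaw": 1},{"jaw": 1},{"jaw": 1},{"trans": [0,0,-0.6],"jaw": 1},{"trans": [0,0,-0.9],"jaw": 1},{"trans": [0,0,-0.9],"jaw": 1},{"trans": [0,0,-0.9],"jaw": 1}]' > rows.txt && python3 drive.py rows.txt; echo '[{"trans": [-0.056,0.94,-0.2],"jaw": 1},{"trans": [-0.056,0.94,-0.2],"jaw": 1},{"trans": [-0.056,0.94,-0.2],"jaw": 1},{"trans": [-0.056,0.94,0],"jaw": 1},{"trans": [-0.056,0.94,0],"jaw": 1},{"trans": [-0.056,0.94,0],"jaw": 1},{"trans": [-0.056,0.94,0],"jaw": 1}]' > rows.txt && python3 drive.py rows.txt ;echo '[{"trans": [-0.056,0.94,0],"jaw": 1},{"trans": [-0.056,0.94,0],"jaw": 1},{"trans": [-0.056,0.94,0],"jaw": 1},{"trans": [-0.056,0.94,0],"jaw": 1},{"trans": [-0.056,0.94,0],"jaw": 1},{"trans": [-0.056,0.94,0],"jaw": 1},{"jaw": 1},{"jaw": 1}]' > rows.txt && python3 drive.py rows.txt;  python3 - <<'E'
from h import *
snap('w5'); goto(.5055,.3025,.048)
E
```

```text
t: 16.3
tool_pos: [0.4807, -0.3146, 0.1849]
tool_rot: [-0.0, -0.011, 1.0, 0.0]
wrist_force: [0.9, -0.8, -0.1]
opening: 0.996
finger_force: 0.0
t: 17.0
tool_pos: [0.4932, 0.0163, 0.2135]
tool_rot: [0.0, -0.01, 1.0, -0.0]
wrist_force: [0.8, 0.5, -0.4]
opening: 0.997
finger_force: 0.0
t: 17.8
tool_pos: [0.5038, 0.2975, 0.2127]
tool_rot: [-0.0, -0.012, 1.0, -0.001]
wrist_force: [-0.4, -0.1, 0.2]
opening: 0.999
finger_force: 0.0
tool pos [0.5039 0.2963 0.2129] tool y heading deg 91.26436010839632 shift [-0.0018  0.0064  0.1649]
```

View pics/w5.png

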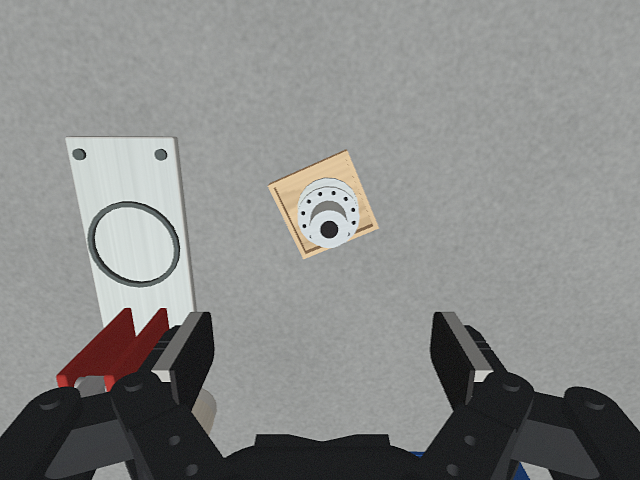

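The hub top is at (329,229). The tray corners are at (268,184), (347,150), (379,228) and (304,259), and the nest rim is centred at (134,244).

```bash
python3 - <<'E'
from h import *
T=np.load('pics/w5.npy'); W=lambda p,z:onz('wrist',p,z,T)
h=W((329,229),.082);print('hub',h,tri([ray('wrist',(329,229),T),ray('top',(145,298)),ray('scene',(356,140))]))
print('tray',sum(W(p,.014) for p in[(268,184),(347,150),(379,228),(304,259)])/4,'nest',W((134,244),.018))
goto(.504,.302,.046)
E
```

```text
hub [0.5051 0.3033 0.082 ] (array([0.5064, 0.3027, 0.0768]), np.float64(0.0008380408290341375))
tray [0.5046 0.3003 0.014 ] nest [0.5439 0.1223 0.018 ]
tool pos [0.5039 0.2963 0.2129] tool y heading deg 91.26436010839632 shift [-0.0003  0.0059  0.1669]
```

Scaled: 0.045 m is 0.9, 0.0067 m is 0.134.

```bash
echo '[{"trans": [-0.036,0.134,0.8],"jaw": 1},{"trans": [0,0,0.9],"jaw": 1},{"trans": [0,0,0.8],"jaw": 1},{"trans": [0,0,0.5],"jaw": 1},{"trans": [0,0,0.34],"jaw": 1},{"jaw": 1},{"jaw": 1}]' > rows.txt && python3 drive.py rows.txt 40;echo '[{"jaw": 0},{"jaw": 0},{"jaw": 0},{"jaw": 0},{"jaw": 0},{"jaw": 0},{"jaw": 0},{"jaw": 0}]' > rows.txt && python3 drive.py rows.txt
```

```text
t: 18.55
tool_pos: [0.5065, 0.3022, 0.0467]
tool_rot: [0.0, -0.01, 1.0, -0.0]
wrist_force: [-0.4, -0.1, 0.8]
opening: 0.999
finger_force: 0.0
t: 19.35
tool_pos: [0.5071, 0.303, 0.0488]
tool_rot: [0.002, -0.011, 1.0, -0.0]
wrist_force: [-1.7, -4.9, 11.0]
opening: 0.338
finger_force: 44.0
```

Scaled: -0.0458 m is -0.916, -0.0084 m is -0.168.

```bash
echo '[{"trans": [0,0,-0.4],"jaw": 0},{"trans": [0,0,-0.7],"jaw": 0},{"trans": [0,0,-0.6],"jaw": 0},{"trans": [-0.168,-0.916,0],"jaw": 0},{"trans": [-0.168,-0.916,0],"jaw": 0},{"trans": [-0.168,-0.916,0],"jaw": 0},{"trans": [-0.168,-0.916,0],"jaw": 0},{"jaw": 0}]' > rows.txt && python3 drive.py rows.txt;echo '[{"jaw": 0}]' > rows.txt && python3 drive.py rows.txt;  python3 - <<'E'
from h import *
snap('w6'); goto(.5445,.1205,.0575)
E
```

```text
t: 20.15
tool_pos: [0.5445, 0.1155, 0.1313]
tool_rot: [0.0, -0.008, 1.0, -0.002]
wrist_force: [0.6, 0.7, -1.5]
opening: 0.339
finger_force: 43.1
t: 20.25
tool_pos: [0.5433, 0.1201, 0.1312]
tool_rot: [-0.0, -0.009, 1.0, 0.0]
wrist_force: [-0.2, 1.1, -1.5]
opening: 0.339
finger_force: 43.1
tool pos [0.5431 0.1211 0.1311] tool y heading deg 91.15418350048613 shift [-0.0015 -0.0007  0.0736]
```

View pics/w6.png

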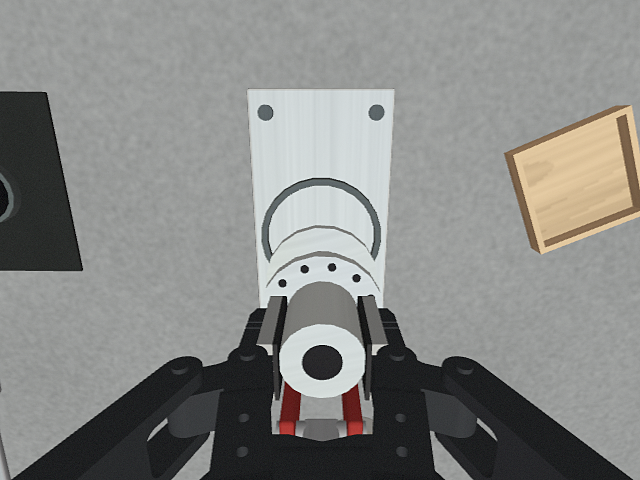

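The hub is held upright over the fixture. The nest rim shows its front edge at (321,178) and its sides at columns 262 and 381.

```bash
python3 - <<'E'
from h import *
T=np.load('pics/w6.npy'); W=lambda p,z:onz('wrist',p,z,T)
p=W((321.5,178),.018);print(p,p[0]+.043, W((262,236),.018),W((381,236),.018))
E
```

```text
[0.5035 0.1198 0.018 ] 0.54648941945185 [0.5453 0.0785 0.018 ] [0.5437 0.1626 0.018 ]
```

Scaled: 0.03 m is 0.6, 0.025 m is 0.5.

```bash
echo '[{"trans": [-0.04,-0.014,0.6],"jaw": 0},{"trans": [0,0,0.5],"jaw": 0},{"trans": [0,0,0.2],"jaw": 0},{"trans": [0,0,0.1],"jaw": 0},{"jaw": 0},{"jaw": 0}]' > rows.txt && python3 drive.py rows.txt;echo '[{"trans": [0,0,0.04],"jaw": 0},{"jaw": 0},{"jaw": 0}]' > rows.txt && python3 drive.py rows.txt
```

```text
t: 20.9
tool_pos: [0.5463, 0.1209, 0.0622]
tool_rot: [0.001, -0.011, 1.0, 0.0]
wrist_force: [-0.4, 0.1, -2.5]
opening: 0.341
finger_force: 43.2
t: 21.2
tool_pos: [0.5457, 0.1203, 0.0597]
tool_rot: [0.0, -0.011, 1.0, -0.0]
wrist_force: [-0.0, -0.5, -2.0]
opening: 0.338
finger_force: 43.2
```

Scaled: 0.002 m is 0.04.

```bash
echo '[{"trans": [0,0,0.04],"jaw": 0},{"jaw": 0},{"jaw": 0}]' > rows.txt && python3 drive.py rows.txt; echo '[{"trans": [0,0,0.02],"jaw": 0},{"jaw": 0},{"jaw": 0}]' > rows.txt && python3 drive.py rows.txt
```

```text
t: 21.5
tool_pos: [0.5454, 0.1203, 0.0572]
tool_rot: [-0.0, -0.011, 1.0, -0.0]
wrist_force: [-0.4, 0.5, -3.7]
opening: 0.34
finger_force: 43.2
t: 21.8
tool_pos: [0.5456, 0.1203, 0.0568]
tool_rot: [0.0, -0.011, 1.0, -0.0]
wrist_force: [-0.9, -0.1, 3.9]
opening: 0.336
finger_force: 44.5
```

Scaled: -0.045 m is -0.9, -0.03 m is -0.6.

```bash
echo '[{"jaw": 1},{"jaw": 1},{"jaw": 1},{"jaw": 1},{"trans": [0,0,-0.6],"jaw": 1},{"trans": [0,0,-0.9],"jaw": 1},{"trans": [0,0,-0.9],"jaw": 1},{"trans": [0,0,-0.6],"jaw": 1}]' > rows.txt && python3 drive.py rows.txt; echo '[{"trans": [0.128,-0.96,0],"jaw": 1},{"trans": [0.128,-0.96,0],"jaw": 1},{"trans": [0.128,-0.96,0],"jaw": 1},{"trans": [0.128,-0.96,0],"jaw": 1},{"trans": [0.128,-0.96,0],"jaw": 1},{"jaw": 1},{"jaw": 1},{"jaw": 1}]' > rows.txt && python3 drive.py rows.txt;  python3 - <<'E'
from h import *
snap('w7'); goto(.5187,-.12,.019)
E
```

```text
t: 22.6
tool_pos: [0.5466, 0.1205, 0.2096]
tool_rot: [0.002, -0.011, 1.0, 0.0]
wrist_force: [0.5, -0.7, -0.1]
opening: 1.001
finger_force: 0.0
t: 23.4
tool_pos: [0.5185, -0.1193, 0.2061]
tool_rot: [-0.0, -0.011, 1.0, 0.0]
wrist_force: [-0.2, 0.1, 0.4]
opening: 1.0
finger_force: 0.0
tool pos [ 0.5186 -0.1189  0.2062] tool y heading deg 91.29683161352314 shift [-0.0001 -0.0012  0.1872]
```

View pics/w7.png

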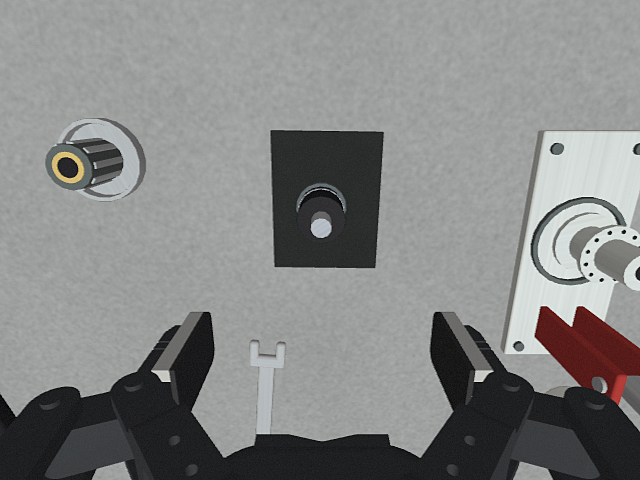

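The spindle top is at (321,228), almost under the tool. The freehub stands in the dish and the hub in the nest.

Scaled: 0.045 m is 0.9, 0.04 m is 0.8.

```bash
echo '[{"trans": [-0.02,-0.012,0.8],"jaw": 1},{"trans": [0,0,0.9],"jaw": 1},{"trans": [0,0,0.9],"jaw": 1},{"trans": [0,0,0.6],"jaw": 1},{"trans": [0,0,0.36],"jaw": 1},{"trans": [0,0,0.18],"jaw": 1},{"jaw": 1}]' > rows.txt && python3 drive.py rows.txt 40;echo '[{"jaw": 0},{"jaw": 0},{"jaw": 0},{"jaw": 0},{"jaw": 0},{"jaw": 0},{"jaw": 0},{"jaw": 0}]' > rows.txt && python3 drive.py rows.txt; python3 - <<'E'
from h import *
T=np.load('pics/w7.npy');print(onz('wrist',(321,228),.075,T)); goto(.505,.300)
E
```

```text
t: 24.15
tool_pos: [0.5192, -0.1194, 0.0184]
tool_rot: [-0.001, -0.012, 1.0, 0.0]
wrist_force: [-1.2, 0.2, 0.0]
opening: 0.998
finger_force: 0.0
t: 24.95
tool_pos: [0.5204, -0.121, 0.0206]
tool_rot: [0.001, -0.01, 1.0, -0.0]
wrist_force: [-0.4, 2.4, 6.1]
opening: 0.457
finger_force: 40.3
[ 0.5194 -0.1191  0.075 ]
tool pos [ 0.5204 -0.121   0.0206] tool y heading deg 91.19383866272166 shift [ 0.0067  0.4212 -0.0002]
```

Scaled: 0.0468 m is 0.936, 0.0007 m is 0.014.

```bash
echo '[{"trans": [0,0,-0.4],"jaw": 0},{"trans": [0,0,-0.8],"jaw": 0},{"trans": [0,0,-0.9],"jaw": 0},{"trans": [0,0,-0.9],"jaw": 0},{"trans": [0.014,0.936,0],"jaw": 0},{"trans": [0.014,0.936,0],"jaw": 0},{"trans": [0.014,0.936,0],"jaw": 0},{"trans": [0.014,0.936,0],"jaw": 0}]' > rows.txt && python3 drive.py rows.txt;echo '[{"trans": [0.014,0.936,0],"jaw": 0},{"trans": [0.014,0.936,0],"jaw": 0},{"trans": [0.014,0.936,0],"jaw": 0},{"trans": [0.014,0.936,0],"jaw": 0},{"trans": [0.014,0.936,0],"jaw": 0},{"jaw": 0},{"jaw": 0},{"jaw": 0}]' > rows.txt && python3 drive.py rows.txt;  python3 - <<'E'
from h import *
goto(.505,.2995,.0216)
E
```

```text
t: 25.75
tool_pos: [0.5121, 0.0676, 0.1694]
tool_rot: [0.0, -0.01, 1.0, -0.0]
wrist_force: [0.6, 0.5, -1.6]
opening: 0.455
finger_force: 41.1
t: 26.55
tool_pos: [0.504, 0.299, 0.1689]
tool_rot: [-0.0, -0.01, 1.0, -0.001]
wrist_force: [0.9, 0.4, -1.9]
opening: 0.456
finger_force: 41.3
tool pos [0.504  0.299  0.1689] tool y heading deg 91.19437623812256 shift [-0.0012  0.0006  0.1473]
```

Scaled: 0.045 m is 0.9, 0.04 m is 0.8.

```bash
echo '[{"trans": [-0.02,0.01,0.8],"jaw": 0},{"trans": [0,0,0.9],"jaw": 0},{"trans": [0,0,0.7],"jaw": 0},{"trans": [0,0,0.3],"jaw": 0},{"trans": [0,0,0.16],"jaw": 0},{"jaw": 0},{"jaw": 0}]' > rows.txt && python3 drive.py rows.txt; echo '[{"trans": [0,0,0.04],"jaw": 0},{"jaw": 0},{"jaw": 0}]' > rows.txt && python3 drive.py rows.txt
```

```text
t: 27.25
tool_pos: [0.5065, 0.3003, 0.0273]
tool_rot: [0.001, -0.01, 1.0, 0.0]
wrist_force: [-0.2, 0.2, -1.4]
opening: 0.452
finger_force: 41.3
t: 27.55
tool_pos: [0.5057, 0.3008, 0.025]
tool_rot: [0.001, -0.011, 1.0, 0.0]
wrist_force: [0.5, -0.5, -2.3]
opening: 0.455
finger_force: 41.3
```

Scaled: 0.002 m is 0.04.

```bash
echo '[{"trans": [0,0,0.04],"jaw": 0},{"jaw": 0},{"jaw": 0}]' > rows.txt && python3 drive.py rows.txt; echo '[{"trans": [0,0,0.024],"jaw": 0},{"jaw": 0},{"jaw": 0}]' > rows.txt && python3 drive.py rows.txt
```

```text
t: 27.85
tool_pos: [0.5053, 0.3007, 0.0222]
tool_rot: [-0.0, -0.011, 1.0, -0.0]
wrist_force: [0.3, -0.5, -1.5]
opening: 0.46
finger_force: 41.3
t: 28.15
tool_pos: [0.5054, 0.3008, 0.0217]
tool_rot: [0.0, -0.011, 1.0, 0.0]
wrist_force: [-1.8, -0.2, 4.7]
opening: 0.459
finger_force: 41.9
```

The rows are not in the units I measure in: shifts go in shares of 50 mm and turns go in shares of pi rad. I convert before sending: -0.045 m is -0.9, -0.03 m is -0.6.

```bash
echo '[{"jaw": 1},{"jaw": 1},{"jaw": 1},{"jaw": 1},{"trans": [0,0,-0.6],"jaw": 1},{"trans": [0,0,-0.9],"jaw": 1},{"trans": [0,0,-0.9],"jaw": 1},{"trans": [0,0,-0.9],"jaw": 1}]' > rows.txt && python3 drive.py rows.txt; echo '[{"trans": [0,0,-0.9],"jaw": 1},{"trans": [0,0,-0.9],"jaw": 1},{"trans": [0,0,-0.7],"jaw": 1},{"jaw": 1}]' > rows.txt && python3 drive.py rows.txt;  echo '[{"trans": [-0.54,-0.728,0],"jaw": 1},{"trans": [-0.54,-0.728,0],"jaw": 1},{"trans": [-0.54,-0.728,0],"jaw": 1},{"trans": [-0.54,-0.728,0],"jaw": 1},{"trans": [-0.54,-0.728,0],"jaw": 1},{"jaw": 1},{"jaw": 1}]' > rows.txt && python3 drive.py rows.txt;python3 - <<'E'
from h import *
snap('w8'); goto(.6443,.1214,.2259)
for n in('top','scene'): cv2.imwrite(f'pics/{n}8.png',cv2.cvtColor(bot.grab_frame(n),cv2.COLOR_RGB2BGR))
E
```

```text
t: 28.95
tool_pos: [0.5051, 0.3005, 0.1875]
tool_rot: [-0.0, -0.011, 1.0, -0.0]
wrist_force: [0.6, 0.4, -0.2]
opening: 0.999
finger_force: 0.0
t: 29.35
tool_pos: [0.5077, 0.3018, 0.3173]
tool_rot: [0.005, -0.011, 1.0, 0.002]
wrist_force: [0.8, 0.2, 0.4]
opening: 0.997
finger_force: 0.0
t: 30.05
tool_pos: [0.6443, 0.1205, 0.3093]
tool_rot: [-0.001, -0.01, 1.0, 0.0]
wrist_force: [-0.9, 0.6, -0.0]
opening: 0.998
finger_force: 0.0
tool pos [0.6437 0.1216 0.3098] tool y heading deg 91.18096966773898 shift [-0.0008 -0.0003  0.0839]
```

View pics/w8.png

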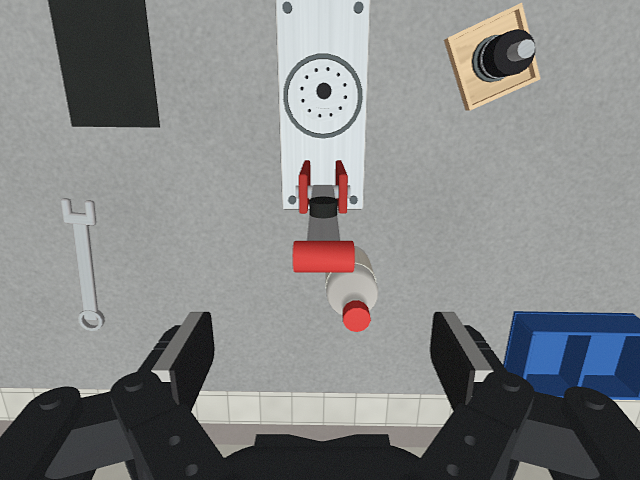

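The cartridge is in the tray and the hub is centred in the nest. The raised grip is at (324,256).

```bash
python3 - <<'E'
from h import *
T=np.load('pics/w8.npy'); p=onz('wrist',(324,256),.250,T); print(p); goto(p[0],p[1],.2245)
print('nest',onz('wrist',(323.5,95.5),.018,T),'hubtop',onz('wrist',(324,91),.09,T))
E
```

```text
[0.6397 0.1223 0.25  ]
tool pos [0.6433 0.1226 0.3108] tool y heading deg 91.28571670371647 shift [ 0.0035 -0.0003  0.0863]
nest [0.5451 0.1212 0.018 ] hubtop [0.5442 0.1212 0.09  ]
```

Scaled: 0.035 m is 0.7, 0.0015 m is 0.03.

```bash
echo '[{"trans": [0.03,-0.01,0.7],"jaw": 1},{"trans": [0,0,0.6],"jaw": 1},{"trans": [0,0,0.3],"jaw": 1},{"trans": [0,0,0.12],"jaw": 1},{"jaw": 1}]' > rows.txt && python3 drive.py rows.txt 30;echo '[{"jaw": 0},{"jaw": 0},{"jaw": 0},{"jaw": 0},{"jaw": 0},{"jaw": 0},{"jaw": 0},{"jaw": 0}]' > rows.txt && python3 drive.py rows.txt
```

```text
t: 30.7
tool_pos: [0.6419, 0.1221, 0.2247]
tool_rot: [-0.001, -0.011, 1.0, -0.0]
wrist_force: [0.6, -0.1, -0.5]
opening: 1.0
finger_force: 0.0
t: 31.5
tool_pos: [0.6432, 0.1214, 0.2261]
tool_rot: [0.001, -0.011, 1.0, 0.0]
wrist_force: [-0.8, 2.1, 5.8]
opening: 0.39
finger_force: 31.3
```

Scaled: 0.0217 m is 0.434, 0.0215 m is 0.43.

```bash
echo '[{"trans": [0.434,0,0.002],"jaw": 0},{"trans": [0.43,0,0.068],"jaw": 0},{"trans": [0.414,0,0.13],"jaw": 0},{"trans": [0.39,0,0.192],"jaw": 0},{"trans": [0.358,0,0.248],"jaw": 0},{"jaw": 0}]' > rows.txt && python3 drive.py rows.txt;  echo '[{"trans": [0.316,0,0.298],"jaw": 0},{"trans": [0.268,0,0.342],"jaw": 0},{"trans": [0.214,0,0.378],"jaw": 0},{"trans": [0.156,0,0.406],"jaw": 0},{"jaw": 0},{"jaw": 0}]' > rows.txt && python3 drive.py rows.txt
```

```text
t: 32.1
tool_pos: [0.5395, 0.1193, 0.192]
tool_rot: [-0.001, -0.011, 1.0, 0.0]
wrist_force: [-0.6, 2.4, 0.0]
opening: 0.391
finger_force: 33.3
t: 32.7
tool_pos: [0.4944, 0.1184, 0.1215]
tool_rot: [-0.0, -0.011, 1.0, 0.0]
wrist_force: [0.9, 4.3, -2.5]
opening: 0.393
finger_force: 34.3
```

Scaled: 0.0158 m is 0.316, 0.0155 m is 0.31.

```bash
echo '[{"trans": [0.072,0,0.31],"jaw": 0},{"trans": [0.036,0,0.316],"jaw": 0},{"jaw": 0},{"trans": [0.004,0,0.08],"jaw": 0},{"jaw": 0},{"jaw": 0}]' > rows.txt && python3 drive.py rows.txt;echo '[{"trans": [0,0,0.06],"jaw": 0},{"jaw": 0},{"jaw": 0}]' > rows.txt && python3 drive.py rows.txt
```

```text
t: 33.3
tool_pos: [0.4889, 0.1183, 0.0868]
tool_rot: [0.0, -0.01, 1.0, 0.0]
wrist_force: [1.1, 5.0, -1.3]
opening: 0.392
finger_force: 34.8
t: 33.6
tool_pos: [0.4888, 0.1183, 0.084]
tool_rot: [0.001, -0.01, 1.0, 0.0]
wrist_force: [0.9, 5.6, 0.4]
opening: 0.391
finger_force: 34.9
```

Scaled: 0.002 m is 0.04.

```bash
for i in 1; do echo '[{"trans": [0,0,0.04],"jaw": 0},{"jaw": 0},{"jaw": 0}]' > rows.txt && python3 drive.py rows.txt; done; echo '[{"trans": [0,0,0.04],"jaw": 0},{"jaw": 0},{"jaw": 0}]' > rows.txt && python3 drive.py rows.txt
```

```text
t: 33.9
tool_pos: [0.4889, 0.1183, 0.0821]
tool_rot: [0.001, -0.01, 1.0, 0.0]
wrist_force: [0.3, 5.6, 0.4]
opening: 0.392
finger_force: 35.0
t: 34.2
tool_pos: [0.4889, 0.1183, 0.0802]
tool_rot: [0.001, -0.01, 1.0, 0.0]
wrist_force: [0.8, 5.1, 2.5]
opening: 0.392
finger_force: 35.1
```

Scaled: 0.0015 m is 0.03.

```bash
echo '[{"trans": [0,0,0.03],"jaw": 0},{"jaw": 0},{"jaw": 0}]' > rows.txt && python3 drive.py rows.txt
```

```text
t: 34.5
tool_pos: [0.4889, 0.1183, 0.0793]
tool_rot: [0.001, -0.01, 1.0, 0.0]
wrist_force: [-1.2, 5.3, 6.7]
opening: 0.392
finger_force: 35.5
```

Scaled: -0.045 m is -0.9, -0.035 m is -0.7.

```bash
echo '[{"jaw": 1},{"jaw": 1},{"jaw": 1},{"jaw": 1},{"trans": [0,0,-0.6],"jaw": 1},{"trans": [0,0,-0.9],"jaw": 1},{"trans": [0,0,-0.9],"jaw": 1},{"trans": [0,0,-0.7],"jaw": 1}]' > rows.txt && python3 drive.py rows.txt;echo '[{"jaw": 1},{"jaw": 1}]' > rows.txt && python3 drive.py rows.txt; python3 - <<'E'
from h import *
T=snap('w9')
a=bot.grab_frame('top'); b=bot.grab_frame('scene')
cv2.imwrite('pics/top9.png',cv2.cvtColor(a,cv2.COLOR_RGB2BGR));cv2.imwrite('pics/scene9.png',cv2.cvtColor(b,cv2.COLOR_RGB2BGR))
cv2.imwrite('pics/sc9crop.png',cv2.resize(cv2.imread('pics/scene9.png')[120:370,130:450],None,fx=2.4,fy=2.4,interpolation=cv2.INTER_CUBIC))
E
```

```text
t: 35.3
tool_pos: [0.4885, 0.1175, 0.2356]
tool_rot: [0.001, -0.011, 1.0, -0.0]
wrist_force: [0.5, 0.8, -0.5]
opening: 0.995
finger_force: 0.0
t: 35.5
tool_pos: [0.4882, 0.1176, 0.2336]
tool_rot: [0.001, -0.011, 1.0, -0.0]
wrist_force: [0.2, -0.1, -1.1]
opening: 1.0
finger_force: 0.0
```

View pics/w9.png

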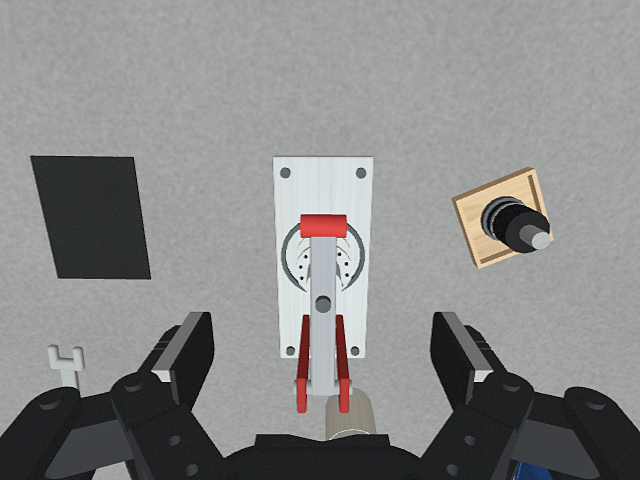

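View pics/sc9crop.png

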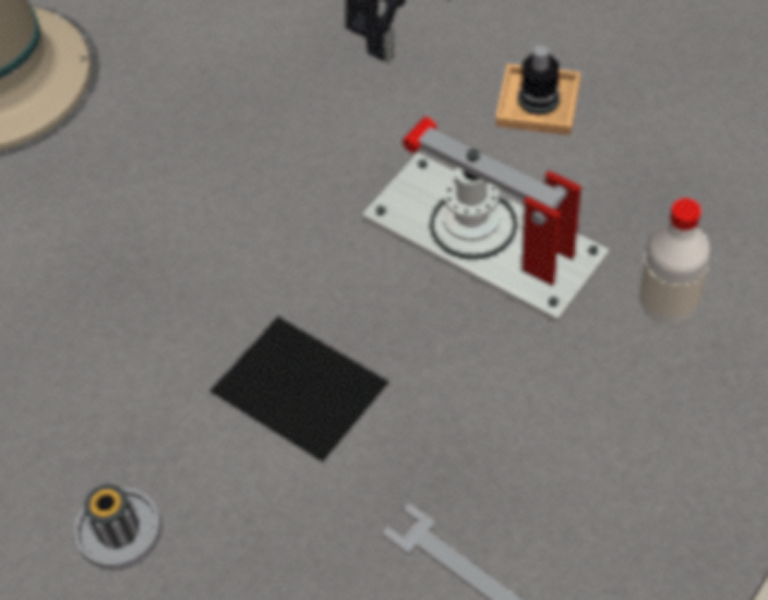

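Both views show all parts upright in their places and the hold-down arm down. The grip is at (323,226) in the wrist view and at about (305,176) in the scene view. I'll check its height.

```bash
python3 - <<'E'
from h import *
T=np.load('pics/w9.npy'); c={}
def red(f,x0,y0,x1,y1):
    hsv=cv2.cvtColor(cv2.imread(f),cv2.COLOR_BGR2HSV); m=cv2.inRange(hsv,(0,150,60),(8,255,255))|cv2.inRange(hsv,(172,150,60),(180,255,255))
    ys,xs=np.nonzero(m[y0:y1,x0:x1]); return (xs.min()+xs.max())/2+x0,(ys.min()+ys.max())/2+y0
w=red('pics/w9.png',290,200,360,250);t=red('pics/top9.png',220,280,280,330);s=red('pics/scene9.png',290,160,318,190)
t0=red('pics/top0.png',220,280,280,330); s0=red('pics/scene0.png',290,150,318,176)
print(w,t,s,t0,s0)
print('before',tri([ray('top',t0),ray('scene',s0)]))
print(tri([ray('top',t),ray('scene',s)]),tri([ray('wrist',w,T),ray('top',t),ray('scene',s)]))
E
```

```text
Traceback (most recent call last):
ValueError: zero-size array to reduction operation minimum which has no identity
```

Scaled: 0.045 m is 0.9, 0.04 m is 0.8.

```bash
echo '[{"trans": [0.6,0,-0.6],"jaw": 1},{"trans": [0.8,0,-0.4],"jaw": 1},{"trans": [0.9,0,0],"jaw": 1},{"trans": [0.9,0,0],"jaw": 1},{"trans": [0.4,0,0],"jaw": 1},{"jaw": 1},{"jaw": 1}]' > rows.txt && python3 drive.py rows.txt; python3 - <<'E'
from h import *
T=np.load('pics/w9.npy'); 
cv2.imwrite('pics/top10.png',cv2.cvtColor(bot.grab_frame('top'),cv2.COLOR_RGB2BGR))
def red(f,x0,y0,x1,y1):
    hsv=cv2.cvtColor(cv2.imread(f),cv2.COLOR_BGR2HSV); m=cv2.inRange(hsv,(0,150,60),(8,255,255))|cv2.inRange(hsv,(172,150,60),(180,255,255))
    ys,xs=np.nonzero(m[y0:y1,x0:x1]); return ((xs.min()+xs.max())/2+x0,(ys.min()+ys.max())/2+y0) if len(xs) else None
w=red('pics/w9.png',290,200,360,250);t=red('pics/top10.png',220,280,280,330);s=red('pics/scene9.png',290,160,318,190)
t0=red('pics/top0.png',220,280,280,330); s0=red('pics/scene0.png',290,150,318,176)
print(w,t,s,t0,s0)
print('before',tri([ray('top',t0),ray('scene',s0)]))
print(tri([ray('wrist',w,T),ray('scene',s)]))
if t: print(tri([ray('top',t),ray('scene',s)]),tri([ray('wrist',w,T),ray('top',t),ray('scene',s)]))
E
```

```text
t: 36.35
tool_pos: [0.3084, 0.1139, 0.2825]
tool_rot: [0.0, -0.011, 1.0, -0.0]
wrist_force: [0.2, 0.3, -0.6]
opening: 1.001
finger_force: 0.0
(np.float64(322.5), np.float64(226.0)) (np.float64(252.0), np.float64(308.0)) (np.float64(304.0), np.float64(175.5)) (np.float64(247.0), np.float64(303.5)) (np.float64(306.5), np.float64(163.0))
before (array([0.4941, 0.1199, 0.1506]), np.float64(0.0005645277578099048))
(array([0.4862, 0.1184, 0.1068]), np.float64(0.0002759862408160031))
(array([0.4866, 0.119 , 0.1066]), np.float64(0.0009872854797669196)) (array([0.4866, 0.1188, 0.1067]), np.float64(0.0011301611773037838))
```

View pics/top10.png

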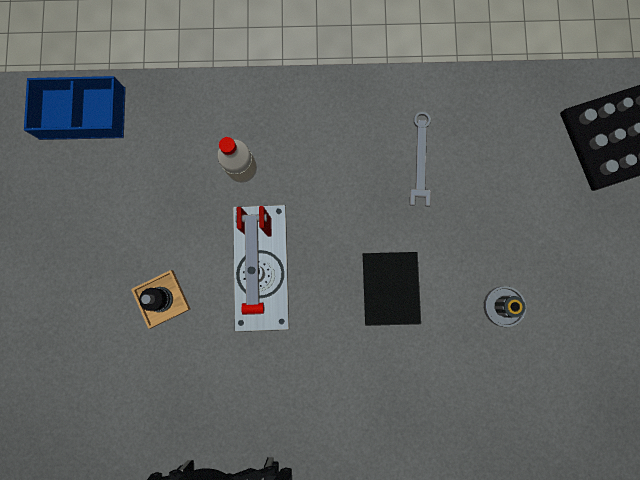

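The grip is at z 0.107 m, so the clamp is at about 0 rad, and every part is in its place. The wrench at (421,160) and the bottle at (234,155) are unmoved.

```bash
python3 -c "
from cell import bot
print(bot.sign_off())"
```

```text
the job is handed in; nothing more can be done
None
```

The job is handed in after about 36 s of robot time: hub in the nest, freehub in the dish, cartridge (parked on the mat on the way) in the tray, all upright, hold-down arm at about 0 rad on the hub, wrench and bottle unmoved in the last picture; the judge's result was not shown.

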